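Shut the hot rod oven with the pull hook

ROBOT

A 6-joint arm with a two-finger parallel gripper is mounted at the origin on a cart in front of the work surface, level with it; the furniture and walls round the work are solid. World frame = base frame: x ahead of the robot, y to its left, z up, the work surface at z = 0. Lengths are in m, angles in rad, forces in N, time in s.
With the tool pointing down it reaches from about 0.375 to 0.9 m from the base axis. Payload 3.1 kg.
Tool frame: the origin (TCP) lies midway between the tips of the shut fingers; the grasp point (between the pads) lies 19 mm behind it (grip_depth is the distance from the TCP to the grasp point, in m); y points along the fingers, z is the direction in which the jaws open and shut, and the axes are right-handed (so a half turn about y gives the same grasp; the last joint's range is limited). The gripper opens to 85 mm and grips with 20 to 120 N. Pads are 22 mm wide; open, the fingers measure 114 mm over their backs; the gripper's body (76 mm by 85 mm) begins 54 mm behind the grasp point. The pads swing forward as they close: fully open they stand 13 mm farther back than shut.
Start: joints at [-1.329, 0.527, 1.433, -0, 1.181, -0.178], TCP at [0.255, -0.57, 0.231] pointing down, gripper open.
Joint ranges: [-3.08, 3.08], [-0.75, 2.2], [0.22, 2.44], [-1.43, 4.57], [0, 2.65], [-2.85, 2.85]. Speed limits (rad/s): [2.79, 2.79, 3.14, 3.14, 3.14, 3.14].

INTERFACE

Orientations are given as a unit quaternion [x, y, z, w].
In Python, from station import sense, snapshot, camera_model, sign_off, grip_depth gives the robot as it stands.
- The arm moves only by the tool play_rows, never from a script. Its argument "deltas" is a list of rows, each a list of 6 numbers: the shift along the tool's x, y, z in m, then the turn, a rotation vector about the tool's x, y, z in rad. A call has 1 to 12 rows; each row is the pose to reach, as a shift and turn from the pose commanded when the call began, along the tool's axes at that moment; what a row does not reach only later rows make up. A row lasts 1/10 s, in which the tool goes at most 50 mm and 8.59 degrees, less where a joint would pass 70% of its speed; a pose out of reach is approached as far as the arm can. A call with a gripper value outside its range is refused whole. "gripper" is the finger opening in m, from 0 to 0.0854, set as the call begins (left out, the last holds). The fingers move at their own pace and stop on an object; "force" is the grip in N (left out, the last holds). Time passes only in rows, so rows that repeat a pose let the fingers close. It gives the time, the measured TCP pose, the force and the opening at its end, in the units of the state.
- sense(): the state, without advancing time (a new reading comes with each control period).
- snapshot(name): name is "side" or "top" or "wrist"; returns the picture (384x512x3 uint8, red, green, blue); there is no depth.
- camera_model(name): a dict with "fx", "fy", "cx", "cy" (pixels), "camera_from_world" (4x4, takes a point from world to camera coordinates). Camera axes: x right, y up, looking along -z (the intrinsics and any distortion apply to the point x, -y, -z); pixel columns grow to the right and rows downward; lengths in m; the calibration is good to about 2 mm. A picture is of the moment at which its call begins: read the wrist's pose just before it. camera_model takes no time and is no camera call; for the wrist camera it gives the pose at the moment of the call.
- sign_off(): hands the job in, once; it reports no verdict.
The state is a dict: "t": time; "q": joint angles; "qd": joint speeds; "tau": joint torques, N m; "tcp_pos": TCP position; "tool_rot": TCP orientation; "force": force on the tool from outside, world axes, zero at the start; "ft_torque": the same for the moment, N m; "finger_gap": opening from 0.0 (shut) to 1.0 (fully open).
Only numpy, scipy, OpenCV 4.12 (cv2) and the standard library are available. Lean on these libraries where they do the work, as an engineer would, in place of code of your own. Each camera call takes 0.05 s, during which the arm holds its last target.

TASK

The rod oven on the bench is hot, so nothing but the pull hook may touch it. Pick up the hook, put its tip through the eye on the front of the open lid, bring the lid down on the hook without letting it drop and press it home until the spring catch holds it fully shut; then slip the hook out and lay it back on the bench clear of the oven. Leave the other tools where they lie.

Things in the scene. Friction and masses are not known exactly. Their poses are not given: they have to be found in the camera images.
- rod_oven: Grey sheet-steel box 130 deep (x), 220 wide (y), 125 high mm, fixed, open on top, welding rods inside, dial and knob on the front. Origin at the centre of its underside on the bench; its x points to the oven's back, away from the robot, y left, z up. Lid hinge axis along y at x +62, z 130 mm. A spring roller catch in the front wall stops the lid about 0.12 rad ajar, 18 mm at the eye.
- oven_lid (a joint): Lid angle q, rad: 0 fully shut and level, 1.57 upright, stop at 1.75; starts at 1.4 to 1.65. The lid (125 x 220 x 24 mm, about 0.36 kg) stays up by hinge friction near upright; below about 1.1 rad it falls unless held. To shut it past the catch, its front must be pushed down from there with about 1.5 to 2.5 N; it then snaps to 0 and stays.
- lid_eye (a point): Centre of the steel eye (ring of 6 mm wire, 26 mm clear inside) 24 mm out from the middle of the lid's front edge. Its hole runs along the oven's y (sideways) at every lid angle. In the oven's frame it lies at y 0, x = 62 - 151 cos(q) + 9 sin(q), z = 130 + 151 sin(q) + 9 cos(q) mm: 139 mm above the bench when shut, 281 when upright.
- hook_grip (a point): Pull hook, 162 mm long, 0.2 kg, loose, lying flat on the bench: the centre (10 mm above the bench) of its dark wooden handle, 86 long x 24 wide x 20 high mm. x runs along the hook from handle to tip, z is up as it lies.
- hook_tip (a point): Middle of the hook's turned tip, where the eye should sit: 115 mm along x from the handle centre and 22 mm aside, to -y (right, seen from the handle). The 8 mm shank runs along x and is bent square to -y at its end; from the shank's axis it is 42 mm to the centre of the 14 mm ball on the tip's end. Axes as hook_grip.
- tip_box: Small box 44 x 64 x 26 mm with a dark lid, left of the oven; origin at the centre of its underside. Bystander.
- flat_bar_1: Flat steel bar 30 x 90 x 6 mm left of the oven, beyond the small box; origin at the underside centre. Bystander.
- weld_magnet: Arrow-shaped welding magnet 74 x 103 x 16 mm, right of the oven; origin at the underside centre. Bystander.
- caliper: Sliding caliper 54 x 190 x 10 mm, right of the oven; origin at the underside centre. Bystander.

How it is judged:
By the outcome, as a careful person would: the job done as asked, in the order asked, and still so for the second after the job is handed in, with the robot touching nothing.
It also fails if it takes over 61 s, if anything falls off the work surface, if the arm or the gripper's body presses on something with over 40 N, if the wrist force passes 120 N, or if a joint passes its speed limit or range.

## Working session

There is one attempt and no reset: what is moved stays moved. The work goes in short steps, Python scripts to look and compute and a tool call to move; the robot and the scene stay as the last step left them, time stands still between calls to the robot, and variables do not carry over. Pictures are saved under pics/ and viewed, and the job is handed in when it is done.

Besides the shell and the picture viewer there is one more tool, called after "Request:" as name([rows], argument=value, ...), one row to a line, values as JSON. play_rows: Moves the arm, as the interface text tells. Its arguments: {"type":"object","properties":{"deltas":{"type":"array"},"gripper":{"type":"number"},"force":{"type":"number"}},"required":["deltas"]}

```bash
mkdir -p pics; ls; python3 - <<'E'
from station import *
import cv2
s=sense();print(s)
print(grip_depth)
for n in ["side","top","wrist"]:
    m=camera_model(n);print(n,m)
    cv2.imwrite(f"pics/{n}0.png",cv2.cvtColor(snapshot(n),cv2.COLOR_RGB2BGR))
E
```

```text
pics
{'t': 0.0, 'q': array([-1.32852128e+00,  5.28476466e-01,  1.43392519e+00,  8.37102723e-06,
        1.18140689e+00, -1.78480129e-01]), 'qd': array([ 0.00098114, -0.00048151, -0.00092511,  0.00011867,  0.00106506,
       -0.00119345]), 'tau': array([-5.48944372e-04, -4.42353451e+01, -1.78026688e+01, -1.99551041e-04,
        8.35466024e-03,  5.06027135e-06]), 'tcp_pos': array([ 0.25514341, -0.56974914,  0.23032002]), 'tool_rot': array([-0.14768559,  0.69229952, -0.69073327,  0.14764109]), 'force': array([-0.63316486, -0.25577649,  0.16886963]), 'ft_torque': array([-0.02191945, -0.06934773, -0.01305828]), 'finger_gap': 0.9992755579205003}
0.0187
side {'fx': 382.0868520183794, 'fy': 382.0868520183794, 'cx': 260.7223629261915, 'cy': 190.7647059679878, 'camera_from_world': array([[-0.91459923, -0.40383601,  0.02060899,  0.49023453],
       [ 0.28151517, -0.59932688,  0.74937074, -0.29298383],
       [-0.29027136,  0.69117564,  0.66182987, -0.94974243],
       [ 0.        ,  0.        ,  0.        ,  1.        ]])}
top {'fx': 360.06689535005427, 'fy': 360.06689535005427, 'cx': 257.3333622644415, 'cy': 192.04562337016017, 'camera_from_world': array([[ 0.02556645, -0.99957667, -0.01388648, -0.09127329],
       [ 0.98878467,  0.0232409 ,  0.14752875, -0.55206467],
       [-0.14714356, -0.01750253,  0.98896028, -0.9268028 ],
       [ 0.        ,  0.        ,  0.        ,  1.        ]])}
wrist {'fx': 287.79554436745235, 'fy': 287.79554436745235, 'cx': 256.67751010844603, 'cy': 194.20611421264098, 'camera_from_world': array([[ 0.40810433, -0.91293302, -0.00203812, -0.6249377 ],
       [ 0.86715767,  0.38833771, -0.31181948,  0.04120481],
       [ 0.28546178,  0.12548751,  0.95013918, -0.38121504],
       [ 0.        ,  0.        ,  0.        ,  1.        ]])}
```

View pics/side0.png

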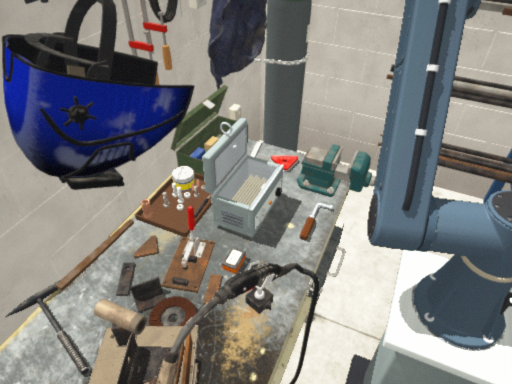

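View pics/top0.png

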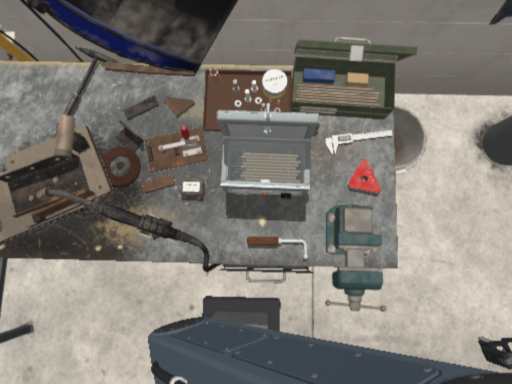

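View pics/wrist0.png

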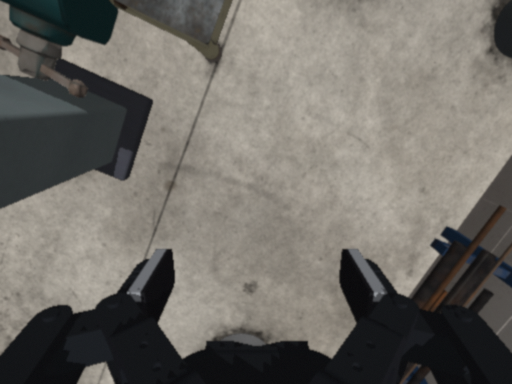

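```bash
cat > h.py <<'E'
import numpy as np,cv2
from station import *
def proj(m,p):
    c=m["camera_from_world"]@np.append(p,1);return np.array([m["cx"]+m["fx"]*c[0]/-c[2],m["cy"]-m["fy"]*c[1]/-c[2]])
def ray(m,uv):
    T=m["camera_from_world"];R=T[:3,:3];o=-R.T@T[:3,3]
    d=R.T@np.array([(uv[0]-m["cx"])/m["fx"],-(uv[1]-m["cy"])/m["fy"],-1]);return o,d/np.linalg.norm(d)
def onz(m,uv,z):
    o,d=ray(m,uv);return o+d*(z-o[2])/d[2]
def tri(m1,a,m2,b):
    o1,d1=ray(m1,a);o2,d2=ray(m2,b)
    s=np.linalg.lstsq(np.c_[d1,-d2],o2-o1,rcond=None)[0]
    p,q=o1+s[0]*d1,o2+s[1]*d2;return (p+q)/2,np.linalg.norm(p-q)
E
python3 - <<'E'
import cv2
t=cv2.imread("pics/top0.png");s=cv2.imread("pics/side0.png")
cv2.imwrite("pics/t1.png",cv2.resize(t[100:270,200:400],None,fx=4,fy=3.5*4/3.5,interpolation=cv2.INTER_CUBIC)[:600])
cv2.imwrite("pics/t2.png",cv2.resize(t[180:270,220:340],None,fx=6,fy=6,interpolation=cv2.INTER_CUBIC))
cv2.imwrite("pics/s1.png",cv2.resize(s[100:250,190:350],None,fx=4,fy=4,interpolation=cv2.INTER_CUBIC))
E
```

```text
(no output)
```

View pics/t1.png

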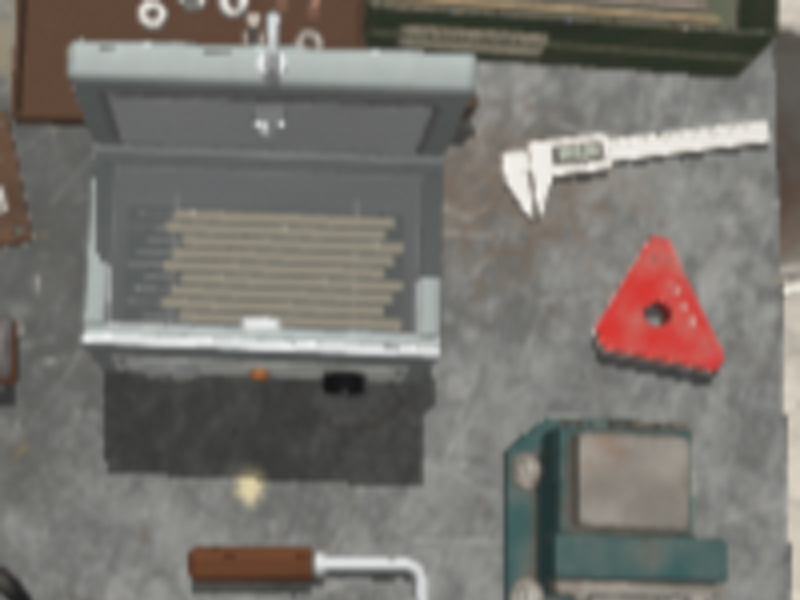

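View pics/t2.png

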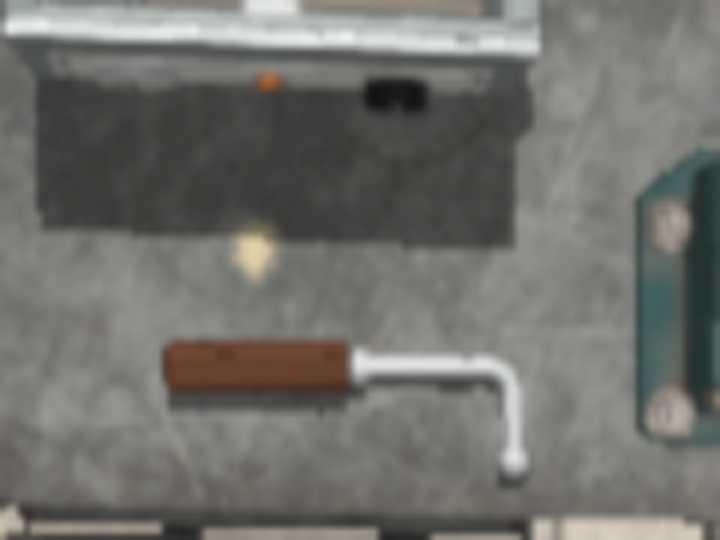

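View pics/s1.png

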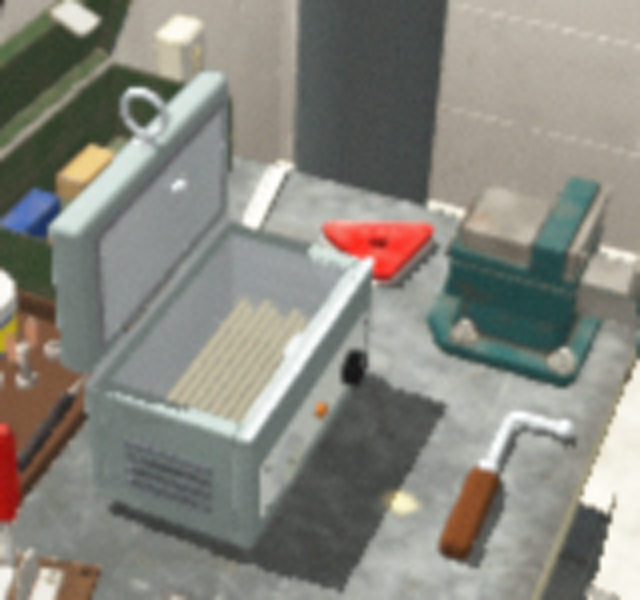

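```bash
python3 - <<'E'
from h import *
mt=camera_model("top");ms=camera_model("side")
T=lambda x,y,k,ox,oy:((x+.5)/k-.5+ox,(y+.5)/k-.5+oy)
t1=lambda x,y:T(x,y,4,200,100); t2=lambda x,y:T(x,y,6,220,180); s1=lambda x,y:T(x,y,4,190,100)
print("handle c",onz(mt,t2(258,364),.02))
for n,p in dict(a=(165,341),b=(350,341),c=(350,388),d=(168,388)).items(): print(n,onz(mt,t2(*p),.02))
print("shank0",onz(mt,t2(360,363),.01),"bend",onz(mt,t2(512,363),.01),"ball",onz(mt,t2(513,462),.01))
print("ball side",onz(ms,s1(565,428),.01), tri(mt,t2(513,462),ms,s1(565,428)))
print("eye",tri(mt,t1(272,40),ms,s1(145,113)))
print("rimFL",onz(mt,t1(83,335),.125),onz(ms,s1(245,435),.125),"FR",onz(mt,t1(440,350),.125), onz(ms,s1(370,265),.125))
print("base front L side",onz(ms,s1(255,545),0), "base back left",onz(ms,s1(105,490),0))
print("lid front edge L,R", tri(mt,t1(68,45),ms,s1(60,230)), tri(mt,t1(475,55),ms,s1(215,75)))
for n,im,m in (("top","pics/top0.png",mt),("side","pics/side0.png",ms)):
    b=cv2.imread(im);hsv=cv2.cvtColor(b,cv2.COLOR_BGR2HSV)
    k=cv2.inRange(hsv,(3,110,40),(14,255,170))
    N,l,st,ce=cv2.connectedComponentsWithStats(k)
    for i in range(1,N):
        if st[i,4]>60:print(n,st[i],ce[i],onz(m,ce[i],.012))
E
```

```text
handle c [ 0.42649247 -0.09480297  0.02      ]
a [ 0.43566938 -0.05281602  0.02      ]
b [ 0.43776284 -0.13581303  0.02      ]
c [ 0.41690102 -0.13617071  0.02      ]
d [ 0.41482394 -0.05478104  0.02      ]
shank0 [ 0.42826117 -0.14092401  0.01      ] bend [ 0.43000184 -0.20955529  0.01      ] ball [ 0.38593993 -0.21027264  0.01      ]
ball side [ 0.38812492 -0.21082502  0.01      ] (array([ 0.38696681, -0.2099496 ,  0.01104512]), np.float64(0.002036355277138861))
eye (array([ 0.69089667, -0.09933698,  0.2798677 ]), np.float64(0.003212052812918258))
rimFL [0.56096367 0.0122735  0.125     ] [0.56299135 0.01056837 0.125     ] FR [ 0.55672161 -0.20687846  0.125     ] [ 0.55509472 -0.19848289  0.125     ]
base front L side [ 0.56172993 -0.0050935   0.        ] base back left [ 0.68761329 -0.0077385   0.        ]
lid front edge L,R (array([0.69578535, 0.01050655, 0.25372803]), np.float64(0.003799101662211467)) (array([ 0.69410116, -0.20966489,  0.25018336]), np.float64(0.0073433006851))
top [103 147  36  38 642] [121.5482866  164.57320872] [0.62746748 0.30660537 0.012     ]
top [248 237  
[... 381 characters left out ...]
168] [306.85714286 227.93452381] [ 0.42714159 -0.09010912  0.012     ]
side [ 94 229  32  31 120] [109.175      242.23333333] [0.91421163 0.19638588 0.012     ]
side [135 239  23  18 214] [147.3271028  248.75700935] [0.80357614 0.17121466 0.012     ]
side [222 255  24  19 113] [234.48672566 266.34513274] [0.55787828 0.12416234 0.012     ]
side [ 78 258  14  16  87] [ 84.44827586 264.20689655] [0.92186008 0.28406552 0.012     ]
side [204 275  17  28 240] [212.4875     286.76666667] [0.57967418 0.20453933 0.012     ]
side [149 297  47  29 632] [171.22943038 309.39873418] [0.63824769 0.30177939 0.012     ]
side [175 333  17  51 412] [184.68203883 360.81067961] [0.54195612 0.39444375 0.012     ]
```

```bash
cat >> h.py <<'E'
from scipy.spatial.transform import Rotation as Rn
def delta(p,Rw):
    s=sense();R0=Rn.from_quat(s["tool_rot"])
    d=R0.inv().apply(np.array(p)-s["tcp_pos"]);r=(R0.inv()*Rw).as_rotvec()
    return np.round(d,4),np.round(r,4)
def down(yaw): # tool x (world) at yaw; y down
    x=np.array([np.cos(yaw),np.sin(yaw),0]);y=np.array([0,0,-1.]);z=np.cross(x,y)
    return Rn.from_matrix(np.c_[x,y,z])
E
python3 - <<'E'
from h import *
s=sense();print(np.round(Rn.from_quat(s["tool_rot"]).as_matrix(),3))
M=Rn.from_quat(s["tool_rot"]).as_matrix();print("yaw x",np.arctan2(M[1,0],M[0,0]))
yx=np.arctan2(-1,.027)
for y in (yx,yx+np.pi): print(y,delta([.427,-.0945,.10],down(y)))
E
```

```text
[[-0.913 -0.     0.409]
 [-0.409  0.002 -0.913]
 [-0.    -1.    -0.002]]
yaw x -2.7207661388705637
-1.5438028849266088 (array([-0.351 ,  0.1313, -0.3635]), array([ 0.0013, -1.177 , -0.0013]))
1.5977897686631843 (array([-0.351 ,  0.1313, -0.3635]), array([1.4000e-03, 1.9646e+00, 1.5000e-03]))
```

Request:
play_rows([
  [-0.351,0.02,-0.3635,0,-1.177,0],
  [-0.351,0.02,-0.3635,0,-1.177,0],
  [-0.351,0.02,-0.3635,0,-1.177,0],
  [-0.351,0.02,-0.3635,0,-1.177,0],
  [-0.351,0.02,-0.3635,0,-1.177,0],
  [-0.351,0.02,-0.3635,0,-1.177,0],
  [-0.351,0.02,-0.3635,0,-1.177,0],
  [-0.351,0.02,-0.3635,0,-1.177,0],
  [-0.351,0.02,-0.3635,0,-1.177,0],
  [-0.351,0.02,-0.3635,0,-1.177,0],
  [-0.351,0.02,-0.3635,0,-1.177,0],
  [-0.351,0.02,-0.3635,0,-1.177,0],
], gripper=0.06)

```text
t: 1.35
tcp_pos: [0.4273, -0.094, 0.2112]
tool_rot: [0.508, -0.492, 0.492, -0.508]
force: [-0.4, -0.2, 0.7]
finger_gap: 0.702
```

```bash
python3 - <<'E'
from h import *
s=sense();print(s["t"],s["q"],s["tcp_pos"],s["force"],s["finger_gap"])
m=camera_model("wrist")
cv2.imwrite("pics/w1.png",cv2.cvtColor(snapshot("wrist"),cv2.COLOR_RGB2BGR))
print(proj(m,[.427,-.0945,.01]),proj(m,[.43,-.2095,.01]),proj(m,[.387,-.21,.01]))
print(delta([.427,-.0945,.004],down(-1.544)))
E
```

```text
1.35 [-4.72672342e-01  3.08731197e-01  1.90628723e+00 -4.46870258e-04
  9.26829756e-01 -5.03593476e-01] [ 0.4273315  -0.09395812  0.21122282] [-0.38193913 -0.23421313  0.67593906] 0.7023697380302465
[256.7270053  167.90474647] [256.32549419 251.38728447] [224.41763179 250.84356396]
(array([-0.0009,  0.2073, -0.0003]), array([0.    , 0.002 , 0.0006]))
```

View pics/w1.png

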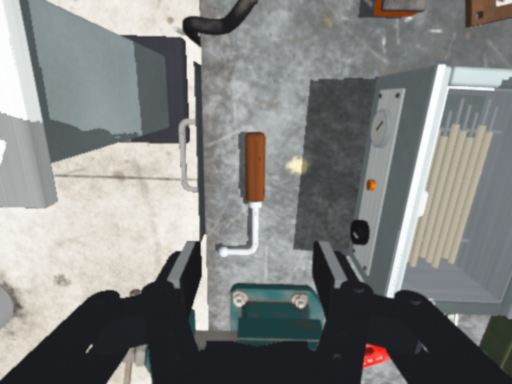

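Request:
play_rows([
  [-0.001,0.05,-0.0013,0,0.002,0],
  [-0.001,0.1,-0.0013,0,0.002,0],
  [-0.001,0.15,-0.0013,0,0.002,0],
  [-0.001,0.18,-0.0013,0,0.002,0],
  [-0.001,0.195,-0.0013,0,0.002,0],
  [-0.001,0.203,-0.0013,0,0.002,0],
  [-0.001,0.207,-0.0013,0,0.002,0],
  [-0.001,0.207,-0.0013,0,0.002,0],
  [-0.001,0.207,-0.0013,0,0.002,0],
])

```text
t: 2.3
tcp_pos: [0.4264, -0.095, 0.0051]
tool_rot: [-0.506, 0.493, -0.495, 0.506]
force: [-0.6, -1.2, -0.7]
finger_gap: 0.705
```

Request:
play_rows([
  [0,0,0,0,0,0],
  [0,0,0,0,0,0],
  [0,0,0,0,0,0],
  [0,0,0,0,0,0],
  [0,0,0,0,0,0],
  [0,0,0,0,0,0],
  [0,0,0,0,0,0],
  [0,0,0,0,0,0],
], gripper=0.0, force=100)

```text
t: 3.1
tcp_pos: [0.4262, -0.0943, 0.0053]
tool_rot: [-0.506, 0.493, -0.494, 0.506]
force: [-0.7, -1.0, 8.4]
finger_gap: 0.253
```

Request:
play_rows([
  [0,-0.01,0,0,0,0],
  [0,-0.03,0,0,0,0],
  [0,-0.06,0,0,0,0],
  [0,-0.1,0,0,0,0],
  [0,-0.14,0,0,0,0],
  [0,-0.18,0,0,0,0],
  [0,-0.22,0,0,0,0],
  [0,-0.25,0,0,0,0],
  [0,-0.26,0,0,0,0],
  [0,-0.26,0,0,0,0],
  [0,-0.26,0,0,0,0],
])

```text
t: 4.2
tcp_pos: [0.4247, -0.0936, 0.263]
tool_rot: [0.507, -0.495, 0.493, -0.506]
force: [0.8, -0.7, -1.9]
finger_gap: 0.25
```

```bash
python3 - <<'E'
from h import *
s=sense();print(s["t"],s["q"],s["tcp_pos"],s["force"],s["finger_gap"])
cv2.imwrite("pics/w2.png",cv2.cvtColor(snapshot("wrist"),cv2.COLOR_RGB2BGR))
cv2.imwrite("pics/s2.png",cv2.cvtColor(snapshot("side"),cv2.COLOR_RGB2BGR))
E
```

```text
4.2 [-4.75138129e-01  2.26275282e-01  1.84304230e+00  3.27154071e-05
  1.07533147e+00 -5.00247921e-01] [ 0.4246877  -0.09364246  0.26301714] [ 0.77776083 -0.6843325  -1.91168307] 0.25043955830927245
```

View pics/w2.png

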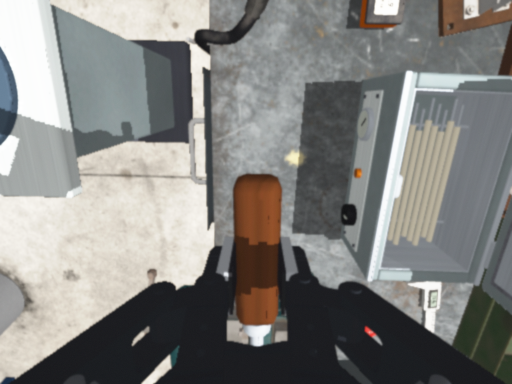

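View pics/s2.png

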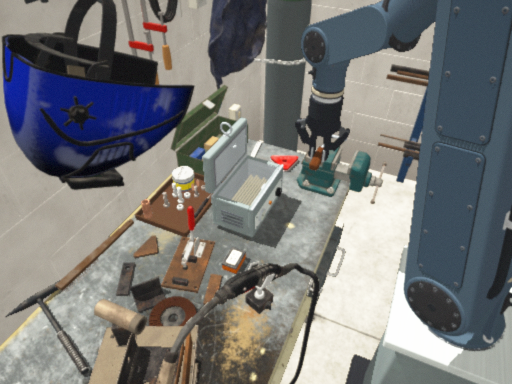

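```bash
python3 - <<'E'
from h import *
m=camera_model("wrist");T=m["camera_from_world"];c=-T[:3,:3].T@T[:3,3];s=sense()
R=Rn.from_quat(s["tool_rot"]);print("cam in tool",R.inv().apply(c-s["tcp_pos"]))
print(delta([.44,-.017,.275],down(-.02)))
E
```

```text
cam in tool [-0.07885983 -0.14331307 -0.00035965]
(array([-0.0763, -0.0125,  0.0173]), array([ 1.5000e-03, -1.5258e+00, -5.0000e-03]))
```

Request:
play_rows([
  [-0.0763,-0.0125,0.0173,0,-0.14,0],
  [-0.0763,-0.0125,0.0173,0,-0.28,0],
  [-0.0763,-0.0125,0.0173,0,-0.42,0],
  [-0.0763,-0.0125,0.0173,0,-0.56,0],
  [-0.0763,-0.0125,0.0173,0,-0.7,0],
  [-0.0763,-0.0125,0.0173,0,-0.84,0],
  [-0.0763,-0.0125,0.0173,0,-0.98,0],
  [-0.0763,-0.0125,0.0173,0,-1.12,0],
  [-0.0763,-0.0125,0.0173,0,-1.26,0],
  [-0.0763,-0.0125,0.0173,0,-1.4,0],
  [-0.0763,-0.0125,0.0173,0,-1.5258,0],
  [-0.0763,-0.0125,0.0173,0,-1.5258,0],
])

```text
t: 5.5
tcp_pos: [0.4404, -0.0174, 0.2751]
tool_rot: [-0.707, 0.009, -0.006, 0.707]
force: [0.1, 0.1, -1.0]
finger_gap: 0.248
```

```bash
python3 - <<'E'
from h import *
s=sense();print(s["t"],s["q"],s["tcp_pos"],s["force"],s["finger_gap"])
print(delta([.576,-.017,.275],down(-.02)))
E
```

```text
5.5 [-2.94011729e-01  2.18837423e-01  1.81278837e+00 -6.77344810e-05
  1.11414150e+00 -1.84452792e+00] [ 0.44037315 -0.01738145  0.275096  ] [ 0.07231883  0.09096569 -1.01828288] 0.24795864199879517
(array([ 0.1356, -0.0004,  0.0031]), array([-0.0011, -0.0003, -0.004 ]))
```

Request:
play_rows([
  [0.03,0,0.001,0,0,0],
  [0.06,0,0.001,0,0,0],
  [0.09,0,0.003,0,0,0],
  [0.12,0,0.003,0,0,0],
  [0.136,0,0.003,0,0,0],
  [0.136,0,0.003,0,0,0],
  [0.136,0,0.003,0,0,0],
])

```text
t: 6.2
tcp_pos: [0.5762, -0.0172, 0.2752]
tool_rot: [-0.707, 0.009, -0.006, 0.707]
force: [0.0, 0.5, -1.6]
finger_gap: 0.25
```

```bash
python3 - <<'E'
from h import *
s=sense();print(s["t"],s["q"],s["tcp_pos"],s["force"],s["finger_gap"])
R=Rn.from_quat(s["tool_rot"]);tip=s["tcp_pos"]+R.apply([.115,-.006,-.022]);ball=s["tcp_pos"]+R.apply([.115,-.006,-.042])
print(tip,ball)
for n in ("top","side","wrist"):
    m=camera_model(n)
    im=cv2.cvtColor(snapshot(n),cv2.COLOR_RGB2BGR)
    cv2.imwrite(f"pics/{n}3.png",im)
    print(n,proj(m,tip),proj(m,ball),proj(m,[.691,-.0993,.28]))
    if n=="top":cv2.imwrite("pics/t3.png",cv2.resize(im[80:220,180:330],None,fx=4,fy=4,interpolation=cv2.INTER_CUBIC))
    if n=="side":cv2.imwrite("pics/s3.png",cv2.resize(im[90:230,180:330],None,fx=4,fy=4,interpolation=cv2.INTER_CUBIC))
E
```

```text
6.2 [-2.23435910e-01  4.15300237e-01  1.50204950e+00 -1.87773726e-04
  1.22840756e+00 -1.77262929e+00] [ 0.57618228 -0.01715009  0.27515904] [ 0.01210339  0.47836454 -1.62510392] 0.2500262360106184
[ 0.69070537 -0.04162616  0.28067114] [ 0.69027459 -0.06162151  0.28065791]
top [240.09961694 109.80483917] [249.68410725 110.18961997] [267.78382311 110.32298256]
side [214.98745624 138.16509747] [218.82326648 134.38350814] [225.27942041 127.59865118]
wrist [225.74040532 407.77659203] [195.84346449 407.77636214] [140.20602565 408.4674132 ]
```

View pics/t3.png

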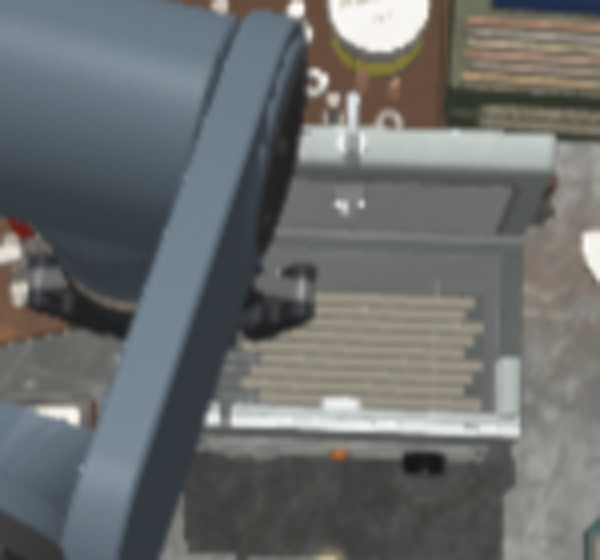

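View pics/s3.png

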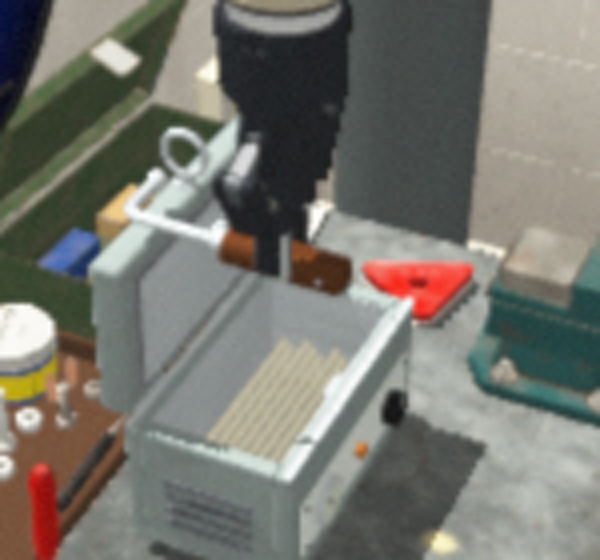

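View pics/wrist3.png

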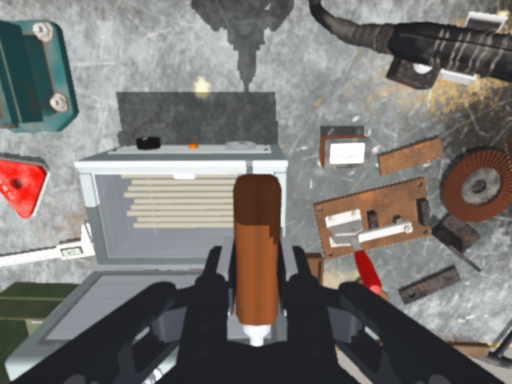

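```bash
python3 - <<'E'
from h import *
m=camera_model("top");ms=camera_model("side")
C=np.array([.691,-.0993,.28])
for d in ([0,0,.019],[0,0,-.019],[.019,0,0],[-.019,0,0]): 
    p=proj(m,C+d);q=proj(ms,C+d);print(d,(p-[180,80]+.5)*4-.5,(q-[180,90]+.5)*4-.5)
im=cv2.imread("pics/side0.png");c=cv2.resize(im[118:142,212:242],None,fx=20,fy=20,interpolation=cv2.INTER_CUBIC);cv2.imwrite("pics/e1.png",c)
im=cv2.imread("pics/top0.png");c2=cv2.resize(im[95:130,252:287],None,fx=16,fy=16,interpolation=cv2.INTER_CUBIC);cv2.imwrite("pics/e2.png",c2)
E
```

```text
[0, 0, 0.019] [353.18992843 108.86729637] [181.45782508 127.4712493 ]
[0, 0, -0.019] [352.10777447 136.03574269] [183.74965689 175.73085773]
[0.019, 0, 0] [353.40959481  88.05460479] [157.81218895 145.36880802]
[-0.019, 0, 0] [351.85519456 157.78925935] [207.68930149 158.49041385]
```

View pics/e1.png

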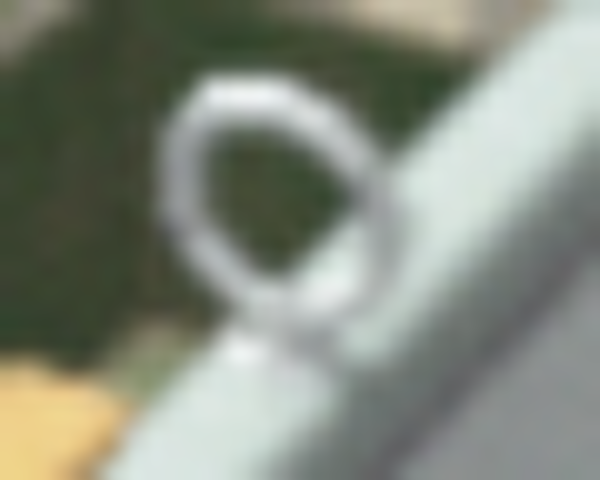

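View pics/e2.png

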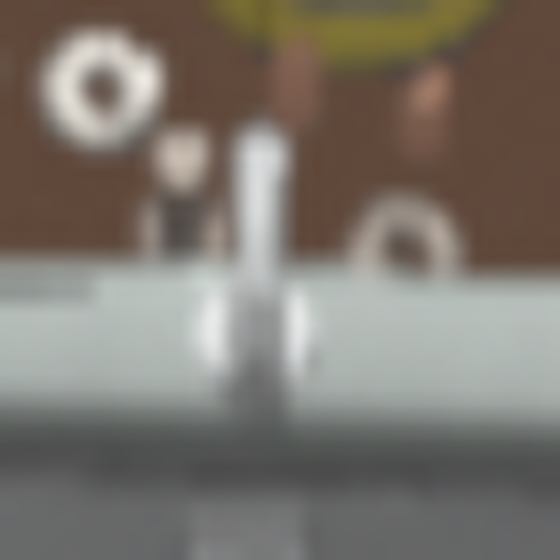

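Request:
play_rows([
  [-0.001,0,-0.008,0,0,0],
  [-0.001,0,-0.016,0,0,0],
  [-0.001,0,-0.02,0,0,0],
  [-0.001,0,-0.024,0,0,0],
  [-0.001,0,-0.028,0,0,0],
  [-0.001,0,-0.032,0,0,0],
  [-0.001,0,-0.036,0,0,0],
])

```text
t: 7.05
tcp_pos: [0.5756, -0.0536, 0.2768]
tool_rot: [-0.707, 0.007, -0.007, 0.707]
force: [0.7, -0.2, -2.4]
finger_gap: 0.254
```

```bash
cat > look.py <<'E'
from h import *
import sys
k=sys.argv[1]
s=sense();print(s["t"],s["q"],s["tcp_pos"],s["force"],s["ft_torque"],s["finger_gap"])
R=Rn.from_quat(s["tool_rot"]);tip=s["tcp_pos"]+R.apply([.115,-.006,-.022]);ball=s["tcp_pos"]+R.apply([.115,-.006,-.042])
print(tip,ball)
out=[]
for n in ("top","side"):
    m=camera_model(n)
    im=cv2.cvtColor(snapshot(n),cv2.COLOR_RGB2BGR)
    c=np.round(proj(m,tip)).astype(int);x,y=np.clip(c-28,0,None)
    out.append(cv2.resize(im[y:y+56,x:x+56],(400,400),interpolation=cv2.INTER_CUBIC))
cv2.imwrite(f"pics/L{k}.png",np.hstack(out))
E
python3 look.py 4
```

```text
7.05 [-2.86063351e-01  4.14242821e-01  1.49889822e+00  8.45542389e-06
  1.22849837e+00 -1.83688769e+00] [ 0.57558871 -0.05359391  0.27679657] [ 0.65747058 -0.24114282 -2.37439409] [-0.00672468  0.02124088  0.00473372] 0.2542367687840818
[ 0.69012661 -0.07788659  0.28279119] [ 0.68972714 -0.0978826   0.28279079]
```

View pics/L4.png

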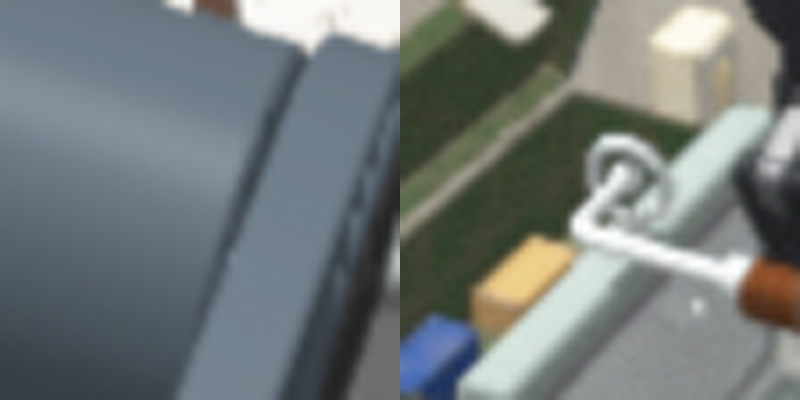

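Request:
play_rows([
  [0,0,-0.004,0,0,0],
  [0,0,-0.008,0,0,0],
  [0,0,-0.012,0,0,0],
  [0,0,-0.016,0,0,0],
  [0,0,-0.02,0,0,0],
  [0,0,-0.022,0,0,0],
  [0,0,-0.022,0,0,0],
])

```text
t: 7.85
tcp_pos: [0.5752, -0.0757, 0.2768]
tool_rot: [0.707, -0.007, 0.007, -0.707]
force: [-0.1, -0.0, -3.0]
finger_gap: 0.249
```

```bash
python3 look.py 5
```

```text
7.85 [-3.23360225e-01  4.17160765e-01  1.49387931e+00 -1.47297097e-05
  1.23050182e+00 -1.87362683e+00] [ 0.57517901 -0.07569272  0.27679895] [-0.10641313 -0.02395383 -2.97050867] [-0.03873167  0.04354468 -0.03447256] 0.249438496403499
[ 0.68970301 -0.10004809  0.28280467] [ 0.68929254 -0.12004388  0.28280524]
```

View pics/L5.png

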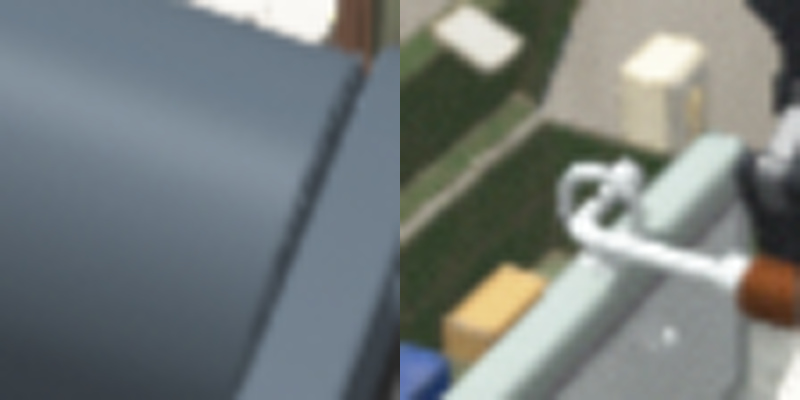

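```bash
python3 - <<'E'
import numpy as np
def P(q,r=3):
    c,s=np.cos(q),np.sin(q);return np.array([-(151+r)*c+9*s,(151+r)*s+9*c])
P0=P(1.54,1)
q=1.54
qs=[1.54]+list(np.arange(1.515,-0.2,-0.03))
for i,q in enumerate(qs):
    d=P(q)-P0; print(i,round(q,3),np.round(d,1),"  y",round(-.02*d[0],1),"tipz",round(130+P(q)[1]))
E
```

```text
0 1.54 [-0.1  2. ]   y 0.0 tipz 284
1 1.515 [-3.9  2.1]   y 0.1 tipz 284
2 1.485 [-8.5  2. ]   y 0.2 tipz 284
3 1.455 [-13.2   1.8]   y 0.3 tipz 284
4 1.425 [-17.8   1.5]   y 0.4 tipz 284
5 1.395 [-22.4   1. ]   y 0.4 tipz 283
6 1.365 [-27.    0.4]   y 0.5 tipz 283
7 1.335 [-31.5  -0.4]   y 0.6 tipz 282
8 1.305 [-36.1  -1.2]   y 0.7 tipz 281
9 1.275 [-40.6  -2.3]   y 0.8 tipz 280
10 1.245 [-45.1  -3.4]   y 0.9 tipz 279
11 1.215 [-49.5  -4.7]   y 1.0 tipz 277
12 1.185 [-53.9  -6.1]   y 1.1 tipz 276
13 1.155 [-58.3  -7.7]   y 1.2 tipz 275
14 1.125 [-62.6  -9.4]   y 1.3 tipz 273
15 1.095 [-66.9 -11.2]   y 1.3 tipz 271
16 1.065 [-71.1 -13.1]   y 1.4 tipz 269
17 1.035 [-75.2 -15.2]   y 1.5 tipz 267
18 1.005 [-79.3 -17.4]   y 1.6 tipz 265
19 0.975 [-83.3 -19.7]   y 1.7 tipz 263
20 0.945 [-87.2 -22.1]   y 1.7 tipz 260
21 0.915 [-91.1 -24.7]   y 1.8 tipz 258
22 0.885 [-94.9 -27.3]   y 1.9 tipz 255
23 0.855 [-98.6 -30.1]   y 2.0 tipz 252
24 0.825 [-102.2  -33. ]   y 2.0 tipz 249
25 0.795 [-105.7  -36. ]   y 2.1 tipz 246
26 0.765 [-109.2  -39.1]   y 2.2 tipz 243
27 0.735 [-112.5  -42.3]   y 2.
[... 619 characters left out ...]
0.3]   y 3.0 tipz 182
43 0.255 [-151.1 -104.7]   y 3.0 tipz 178
44 0.225 [-152.4 -109.1]   y 3.0 tipz 173
45 0.195 [-153.7 -113.5]   y 3.1 tipz 169
46 0.165 [-154.7 -118. ]   y 3.1 tipz 164
47 0.135 [-155.7 -122.6]   y 3.1 tipz 160
48 0.105 [-156.5 -127.1]   y 3.1 tipz 155
49 0.075 [-157.2 -131.7]   y 3.1 tipz 151
50 0.045 [-157.8 -136.3]   y 3.2 tipz 146
51 0.015 [-158.2 -140.9]   y 3.2 tipz 141
52 -0.015 [-158.4 -145.5]   y 3.2 tipz 137
53 -0.045 [-158.6 -150.1]   y 3.2 tipz 132
54 -0.075 [-158.6 -154.8]   y 3.2 tipz 127
55 -0.105 [-158.4 -159.4]   y 3.2 tipz 123
56 -0.135 [-158.1 -164. ]   y 3.2 tipz 118
57 -0.165 [-157.7 -168.6]   y 3.2 tipz 114
58 -0.195 [-157.1 -173.2]   y 3.1 tipz 109
```

Request:
play_rows([
  [0,-0.002,0,0,0,0],
  [-0.004,-0.002,0,0,0,0],
  [-0.0085,-0.002,0,0,0,0],
  [-0.013,-0.0018,0,0,0,0],
  [-0.018,-0.0015,0,0,0,0],
  [-0.0225,-0.001,0,0,0,0],
  [-0.027,-0.0004,0,0,0,0],
  [-0.0315,0.0004,0,0,0,0],
  [-0.036,0.0012,0,0,0,0],
  [-0.0405,0.0023,0,0,0,0],
  [-0.045,0.0034,0,0,0,0],
])

```text
t: 9.05
tcp_pos: [0.5298, -0.0744, 0.2734]
tool_rot: [0.707, -0.007, 0.007, -0.707]
force: [0.6, 1.0, -0.9]
finger_gap: 0.253
```

```bash
python3 look.py 6
```

```text
9.05 [-3.48554519e-01  3.56214312e-01  1.60704181e+00 -6.34012148e-05
  1.17832841e+00 -1.89926081e+00] [ 0.52977084 -0.07443082  0.27335194] [ 0.55539143  0.98648366 -0.89560325] [ 0.01810436 -0.00607445  0.01133145] 0.2525548493243888
[ 0.64430634 -0.09873346  0.27935193] [ 0.64390506 -0.11872943  0.27935309]
```

View pics/L6.png

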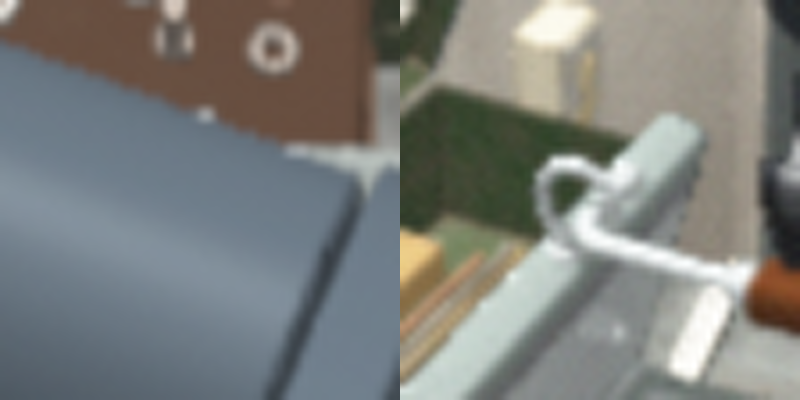

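Request:
play_rows([
  [-0.0044,0.0013,0,0,0,0],
  [-0.0088,0.0027,0,0,0,0],
  [-0.0132,0.0043,0,0,0,0],
  [-0.0175,0.006,0,0,0,0],
  [-0.0197,0.0069,0,0,0,0],
  [-0.0218,0.0078,0,0,0,0],
  [-0.024,0.0088,0,0,0,0],
  [-0.026,0.0097,0,0,0,0],
  [-0.028,0.0107,0,0,0,0],
  [-0.03,0.0118,0,0,0,0],
  [-0.032,0.0129,0,0,0,0],
  [-0.0342,0.014,0,0,0,0],
])

```text
t: 10.35
tcp_pos: [0.4958, -0.0737, 0.2593]
tool_rot: [0.707, -0.007, 0.007, -0.707]
force: [-0.2, -0.1, -3.3]
finger_gap: 0.252
```

```bash
python3 look.py 7
```

```text
10.35 [-3.70833122e-01  3.25107149e-01  1.70319802e+00 -8.59322187e-06
  1.11323561e+00 -1.92168705e+00] [ 0.49584073 -0.07370078  0.25931347] [-0.20971296 -0.14291835 -3.27878981] [0.01180546 0.04659037 0.00854682] 0.25228344744282116
[ 0.61037898 -0.09798904  0.26531931] [ 0.60998023 -0.11798506  0.26531981]
```

View pics/L7.png

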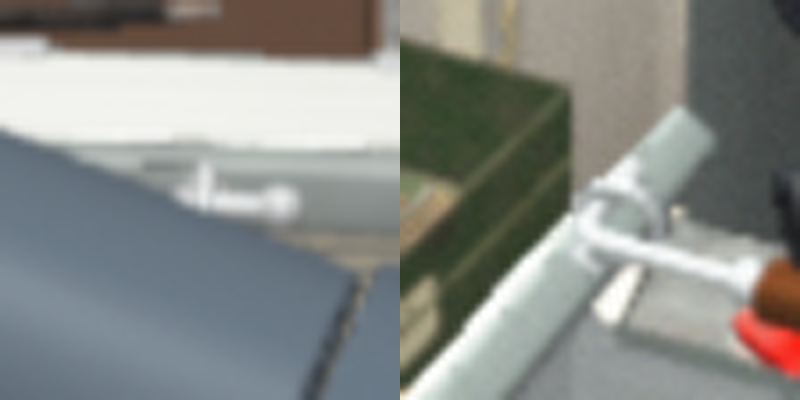

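Request:
play_rows([
  [-0.004,0.0023,0,0,0,0],
  [-0.0079,0.0047,0,0,0,0],
  [-0.0118,0.0073,0,0,0,0],
  [-0.0156,0.0099,0,0,0,0],
  [-0.0193,0.0127,0,0,0,0],
  [-0.0229,0.0156,0,0,0,0],
  [-0.0264,0.0186,0,0,0,0],
  [-0.0299,0.0217,0,0,0,0],
  [-0.0332,0.0249,0,0,0,0],
  [-0.0365,0.0282,0,0,0,0],
  [-0.0396,0.0315,0,0,0,0],
  [-0.0427,0.035,0,0,0,0],
])

```text
t: 11.65
tcp_pos: [0.453, -0.0728, 0.2241]
tool_rot: [-0.707, 0.007, -0.007, 0.707]
force: [1.4, 0.2, -2.1]
finger_gap: 0.25
```

```bash
python3 look.py 8
```

```text
11.65 [-4.03778030e-01  3.15867739e-01  1.84317884e+00 -2.04849395e-05
  9.82644165e-01 -1.95461050e+00] [ 0.45298348 -0.07283752  0.22413195] [ 1.43798757  0.21452906 -2.08301992] [0.00745468 0.19031689 0.01552452] 0.24964384372815007
[ 0.56752225 -0.09712766  0.2301203 ] [ 0.56712322 -0.11712368  0.23011988]
```

View pics/L8.png

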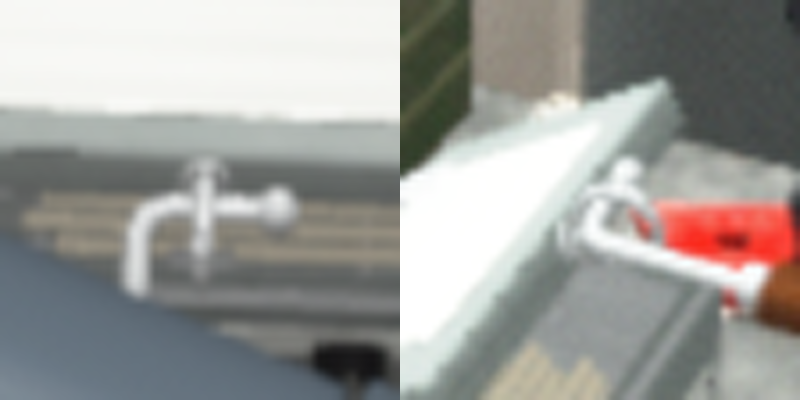

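Request:
play_rows([
  [-0.0029,0.0036,0,0,0,0],
  [-0.0057,0.0073,0,0,0,0],
  [-0.0085,0.011,0,0,0,0],
  [-0.0111,0.0148,0,0,0,0],
  [-0.0136,0.0187,0,0,0,0],
  [-0.0159,0.0227,0,0,0,0],
  [-0.0182,0.0267,0,0,0,0],
  [-0.0203,0.0309,0,0,0,0],
  [-0.0223,0.035,0,0,0,0],
  [-0.0242,0.0393,0,0,0,0],
  [-0.0259,0.0435,0,0,0,0],
  [-0.0276,0.0479,0,0,0,0],
])

```text
t: 12.95
tcp_pos: [0.4255, -0.0723, 0.1761]
tool_rot: [-0.707, 0.007, -0.007, 0.707]
force: [-1.1, -0.5, -2.8]
finger_gap: 0.253
```

```bash
python3 look.py 9
```

```text
12.95 [-4.28349594e-01  3.63508236e-01  1.95944546e+00  1.09823244e-05
  8.18759925e-01 -1.97919278e+00] [ 0.42552461 -0.07227794  0.17614396] [-1.08179066 -0.52596232 -2.84291055] [ 0.11396959  0.3465898  -0.04574388] 0.2525826763666221
[ 0.54006324 -0.09656922  0.18213034] [ 0.53966405 -0.11656524  0.18212923]
```

View pics/L9.png

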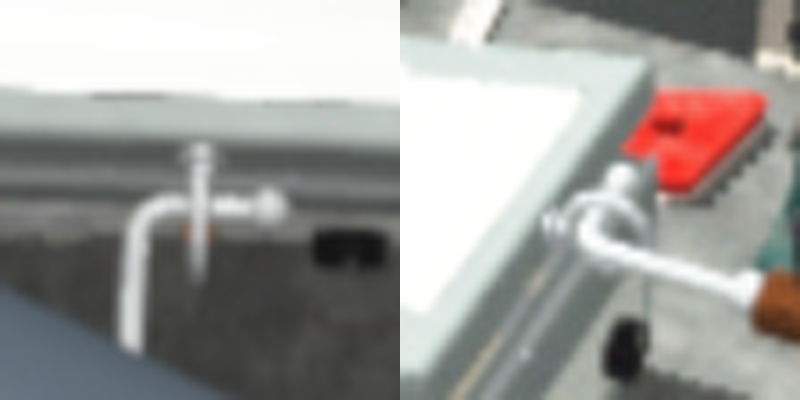

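Request:
play_rows([
  [-0.0015,0.0044,0,0,0,0],
  [-0.0028,0.0088,0,0,0,0],
  [-0.0041,0.0132,0,0,0,0],
  [-0.0047,0.0155,0,0,0,0],
  [-0.0051,0.0177,0,0,0,0],
  [-0.0056,0.02,0,0,0,0],
  [-0.0061,0.0223,0,0,0,0],
  [-0.0065,0.0245,0,0,0,0],
  [-0.0069,0.0268,0,0,0,0],
  [-0.0073,0.029,0,0,0,0],
  [-0.0076,0.0314,0,0,0,0],
  [-0.0082,0.036,0,0,0,0],
])

```text
t: 14.25
tcp_pos: [0.4179, -0.0723, 0.1405]
tool_rot: [0.707, -0.007, 0.007, -0.707]
force: [-0.3, -0.0, -0.1]
finger_gap: 0.252
```

```bash
python3 look.py 10
```

```text
14.25 [-4.36164962e-01  4.25435659e-01  2.01302133e+00  1.18426595e-04
  7.01849472e-01 -1.98707758e+00] [ 0.41788432 -0.0722871   0.14051087] [-0.25985111 -0.03568543 -0.13027209] [-0.00325321 -0.14116959  0.04411154] 0.2522144999611564
[ 0.5324147 -0.0965767  0.1466596] [ 0.53201524 -0.11657271  0.1466686 ]
```

View pics/L10.png

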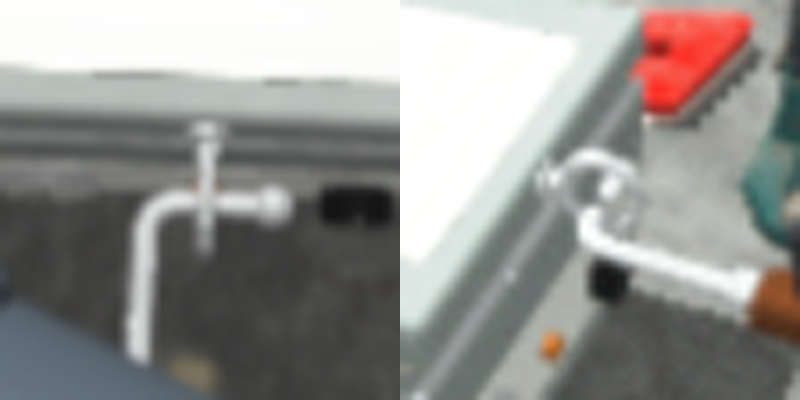

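Request:
play_rows([
  [0,0.0025,0,0,0,0],
  [0,0.005,0,0,0,0],
  [0,0.0075,0,0,0,0],
  [0,0.01,0,0,0,0],
  [0,0.0125,0,0,0,0],
  [0,0.015,0,0,0,0],
  [0,0.0165,0,0,0,0],
  [0,0.0165,0,0,0,0],
])

```text
t: 15.15
tcp_pos: [0.4175, -0.0722, 0.124]
tool_rot: [0.707, -0.007, 0.007, -0.707]
force: [-1.9, -0.4, 1.2]
finger_gap: 0.249
```

```bash
python3 look.py 11
```

```text
15.15 [-4.36203490e-01  4.60165802e-01  2.02750680e+00  1.06260841e-05
  6.53701170e-01 -1.98701378e+00] [ 0.41751368 -0.07215464  0.1240339 ] [-1.87706615 -0.37723369  1.22067093] [-0.02531557 -0.11538964  0.01960634] 0.24919000022108623
[ 0.53204963 -0.09644893  0.13005904] [ 0.53164977 -0.11644494  0.13006069]
```

View pics/L11.png

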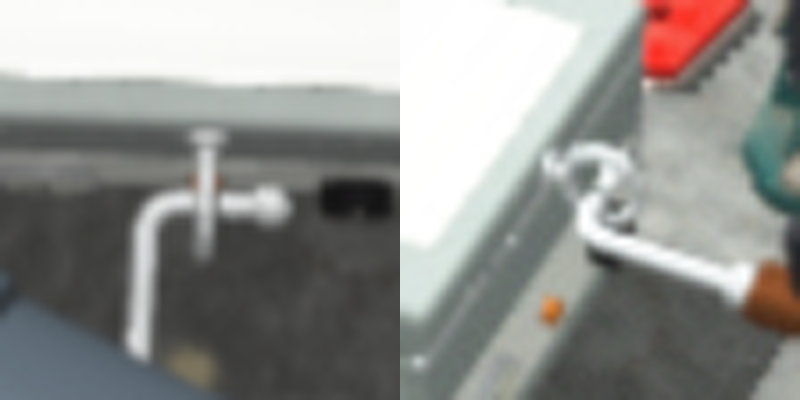

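```bash
python3 - <<'E'
from h import *
m=camera_model("side");im=cv2.cvtColor(snapshot("side"),cv2.COLOR_RGB2BGR)
cv2.imwrite("pics/s12.png",cv2.resize(im[130:240,200:310],None,fx=5,fy=5,interpolation=cv2.INTER_CUBIC))
H=np.array([.6855,-.1])
for q in (0,.04,.08,.12):
    x=.6855-.151*np.cos(q)+.009*np.sin(q);z=.130+.151*np.sin(q)+.009*np.cos(q)
    print(q,(proj(m,[x,-.0965,z])-[200,130]+.5)*5)
E
```

```text
0 [382.58617774 271.84570841]
0.04 [382.30000374 263.45549331]
0.08 [381.61232146 254.92038639]
0.12 [380.52016406 246.25471037]
```

View pics/s12.png

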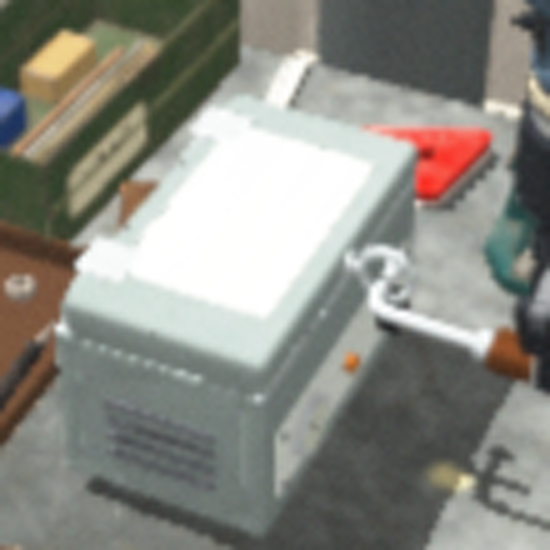

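Request:
play_rows([
  [0,0.0015,0,0,0,0],
  [0,0.003,0,0,0,0],
  [0,0.003,0,0,0,0],
])

```text
t: 15.6
tcp_pos: [0.4175, -0.0721, 0.1213]
tool_rot: [0.707, -0.007, 0.007, -0.707]
force: [-3.6, 0.1, 7.2]
finger_gap: 0.249
```

```bash
python3 look.py 12
```

```text
15.6 [-4.36184495e-01  4.66024269e-01  2.03015267e+00  3.79847068e-06
  6.44735189e-01 -1.98698493e+00] [ 0.41749586 -0.07213913  0.12125271] [-3.59301025  0.10171564  7.23485403] [-0.08217506 -0.29645399 -0.03329676] 0.2494019327657854
[ 0.53202918 -0.09643273  0.1273304 ] [ 0.53162923 -0.11642873  0.12733586]
```

View pics/L12.png

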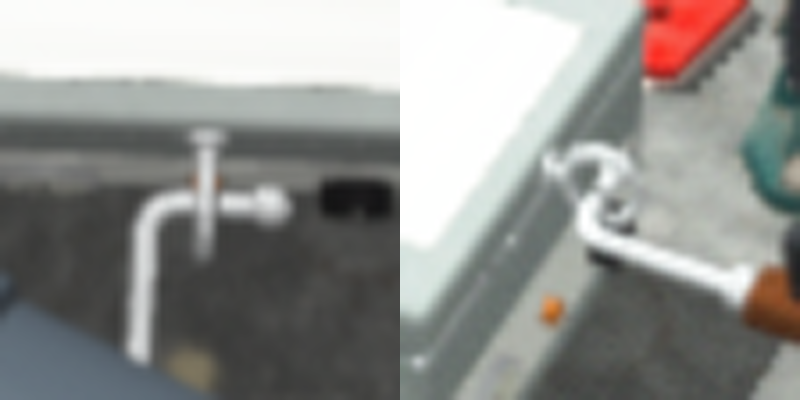

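Request:
play_rows([
  [0,-0.004,0,0,0,0],
  [-0.001,-0.008,0,0,0,0],
  [-0.002,-0.0105,0,0,0,0],
  [-0.002,-0.0105,0,0,0,0],
  [-0.002,-0.0105,0,0,0,0],
])

```text
t: 16.2
tcp_pos: [0.4154, -0.0721, 0.1314]
tool_rot: [-0.707, 0.007, -0.007, 0.707]
force: [0.3, 0.4, -1.1]
finger_gap: 0.256
```

```bash
python3 look.py 13
```

```text
16.2 [-4.38182010e-01  4.42607943e-01  2.02591723e+00  3.39558098e-05
  6.73322645e-01 -1.98898112e+00] [ 0.41540131 -0.07205323  0.13143514] [ 0.3302239   0.41948925 -1.11717724] [ 0.03410547  0.04544615 -0.02243678] 0.25643026825629983
[ 0.52993909 -0.09635217  0.13740661] [ 0.52953864 -0.11634816  0.13740415]
```

View pics/L13.png

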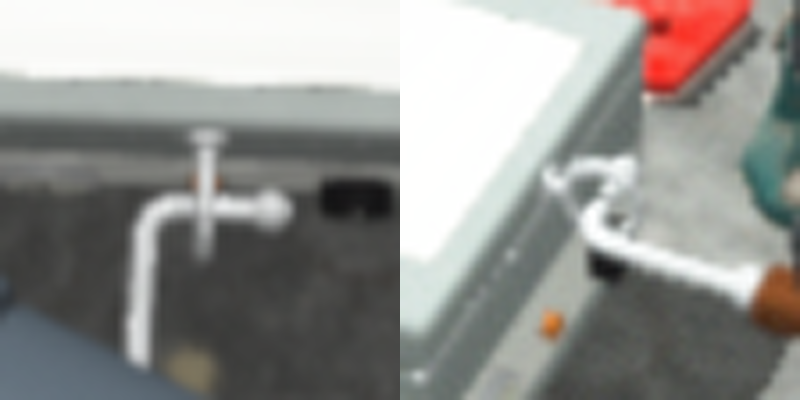

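Request:
play_rows([
  [0.0015,0,0,0,0,0],
  [0.003,0,0,0,0,0],
  [0.003,0,0.004,0,0,0],
  [0.003,0,0.008,0,0,0],
  [0.003,0,0.012,0,0,0],
  [0.003,0,0.016,0,0,0],
])

```text
t: 16.9
tcp_pos: [0.4187, -0.0556, 0.1315]
tool_rot: [-0.707, 0.007, -0.007, 0.707]
force: [-0.2, -0.0, -2.1]
finger_gap: 0.253
```

```bash
python3 look.py 14
```

```text
16.9 [-3.98073604e-01  4.43131200e-01  2.02411859e+00  6.91918295e-05
  6.74616836e-01 -1.94914190e+00] [ 0.41865362 -0.05562478  0.13150124] [-0.23572999 -0.0132437  -2.05170792] [0.02137092 0.08438392 0.00918032] 0.2530233798715566
[ 0.53319736 -0.07989614  0.13747069] [ 0.53280174 -0.09989222  0.13746786]
```

View pics/L14.png

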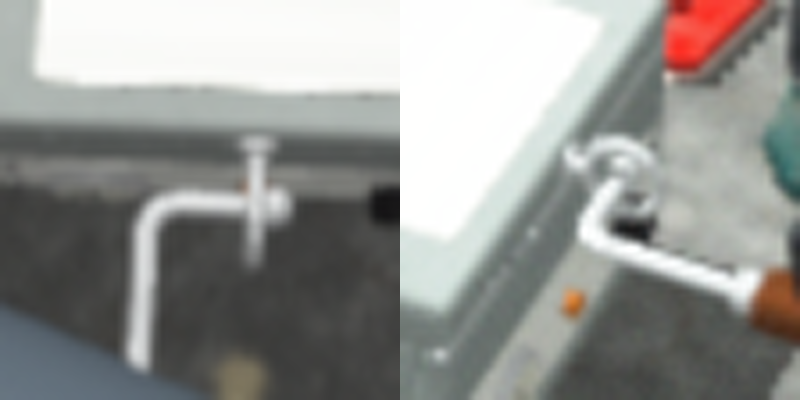

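Request:
play_rows([
  [0,0,0.004,0,0,0],
  [0,0,0.008,0,0,0],
  [0,0,0.012,0,0,0],
  [0,0,0.016,0,0,0],
  [0,0,0.02,0,0,0],
  [0,0,0.026,0,0,0],
  [0,0,0.034,0,0,0],
  [0,0,0.04,0,0,0],
  [-0.03,0,0.04,0,0,0],
  [-0.04,0,0.04,0,0,0],
  [-0.04,0,0.04,0,0,0],
])

```text
t: 18.1
tcp_pos: [0.3775, -0.0145, 0.1314]
tool_rot: [-0.707, 0.008, -0.006, 0.707]
force: [0.0, 0.2, -1.6]
finger_gap: 0.249
```

```bash
python3 - <<'E'
from h import *
s=sense();print(s["t"],s["q"],s["tcp_pos"],s["force"])
for n in ("top","side"):cv2.imwrite(f"pics/{n}15.png",cv2.cvtColor(snapshot(n),cv2.COLOR_RGB2BGR))
print(delta([.43,-.05,.13],down(-1.544)))
E
```

```text
18.1 [-3.36748358e-01  4.04740752e-01  2.12800107e+00  1.18246209e-04
  6.11658093e-01 -1.88732117e+00] [ 0.3775359  -0.01454197  0.13142298] [ 0.0101558   0.19495091 -1.58360755]
(array([ 0.0497,  0.0019, -0.0332]), array([-1.3000e-03,  1.5236e+00,  2.4000e-03]))
```

View pics/side15.png

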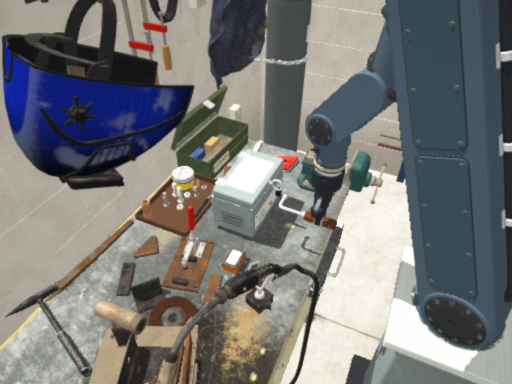

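View pics/top15.png

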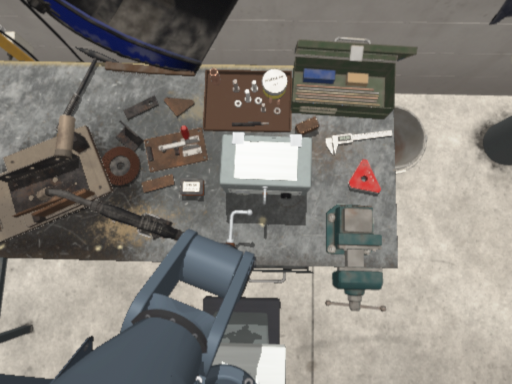

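Request:
play_rows([
  [0,0,0,0,0.14,0],
  [0,0,0,0,0.28,0],
  [0,0,0,0,0.42,0],
  [0,0,0,0,0.56,0],
  [0,0,0,0,0.7,0],
  [0,0,0,0,0.84,0],
  [0,0,0,0,0.98,0],
  [0,0,0,0,1.12,0],
  [0,0,0,0,1.26,0],
  [0,0,0,0,1.4,0],
  [0,0,0,0,1.524,0],
  [0,0,0,0,1.524,0],
])

```text
t: 19.4
tcp_pos: [0.3815, -0.016, 0.1316]
tool_rot: [-0.506, 0.492, -0.494, 0.507]
force: [0.1, 0.0, -2.4]
finger_gap: 0.25
```

```bash
python3 - <<'E'
from h import *
s=sense();print(s["t"],s["q"],s["tcp_pos"],s["force"])
print(delta([.427,-.08,.006],down(-1.544)))
E
```

```text
19.4 [-3.36886494e-01  4.06315303e-01  2.12194982e+00  1.94671343e-04
  6.10756136e-01 -3.63667341e-01] [ 0.38147929 -0.0159622   0.1316453 ] [ 0.08364479  0.04438799 -2.42372389]
(array([0.0651, 0.1258, 0.0435]), array([-0.0024, -0.0002,  0.0008]))
```

Request:
play_rows([
  [0.035,0,0.022,0,0,0],
  [0.065,0.02,0.0435,0,0,0],
  [0.065,0.05,0.0435,0,0,0],
  [0.065,0.08,0.0435,0,0,0],
  [0.065,0.1,0.0435,0,0,0],
  [0.065,0.11,0.0435,0,0,0],
  [0.065,0.115,0.0435,0,0,0],
  [0.065,0.119,0.0435,0,0,0],
  [0.065,0.122,0.0435,0,0,0],
  [0.065,0.124,0.0435,0,0,0],
  [0.065,0.124,0.0435,0,0,0],
])

```text
t: 20.5
tcp_pos: [0.4251, -0.0793, 0.0078]
tool_rot: [-0.507, 0.493, -0.493, 0.507]
force: [-0.4, 0.3, -1.4]
finger_gap: 0.25
```

```bash
python3 - <<'E'
from h import *
s=sense();print(s["t"],s["q"],s["tcp_pos"],s["force"],s["ft_torque"])
im=cv2.cvtColor(snapshot("side"),cv2.COLOR_RGB2BGR);cv2.imwrite("pics/s16.png",cv2.resize(im[170:270,260:380],None,fx=5,fy=5,interpolation=cv2.INTER_CUBIC))
E
```

```text
20.5 [-4.43875383e-01  7.31532281e-01  2.06553266e+00  9.97930822e-06
  3.43568774e-01 -4.71047207e-01] [ 0.42514151 -0.07925291  0.00784203] [-0.40615254  0.2602661  -1.39726759] [ 0.03702978 -0.00625719 -0.04945947]
```

View pics/s16.png

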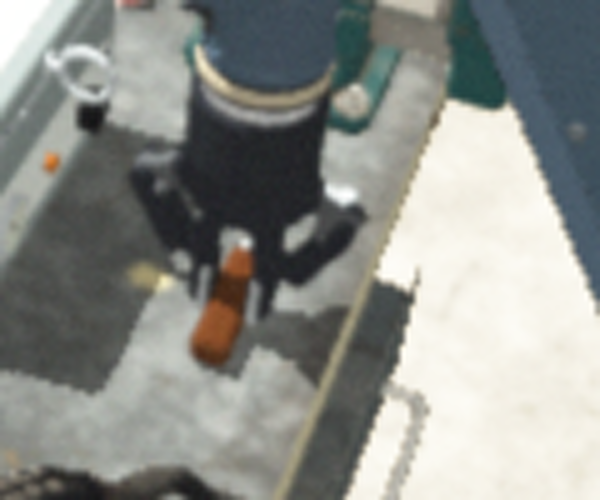

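Lower the last 2–3 mm, then open moderately.

Request:
play_rows([
  [0,0.001,0,0,0,0],
  [0,0.002,0,0,0,0],
  [0,0.0025,0,0,0,0],
  [0,0.0025,0,0,0,0],
])

```text
t: 20.95
tcp_pos: [0.425, -0.0792, 0.0054]
tool_rot: [-0.507, 0.493, -0.493, 0.507]
force: [-0.6, 0.6, 3.0]
finger_gap: 0.249
```

Request:
play_rows([
  [0,0,0,0,0,0],
  [0,0,0,0,0,0],
  [0,0,0,0,0,0],
  [0,0,0,0,0,0],
  [0,0,0,0,0,0],
  [0,0,0,0,0,0],
], gripper=0.06)

```text
t: 21.55
tcp_pos: [0.4248, -0.0792, 0.005]
tool_rot: [0.507, -0.493, 0.493, -0.507]
force: [0.3, 1.0, -0.2]
finger_gap: 0.7
```

Request:
play_rows([
  [0,-0.01,0,0,0,0],
  [0,-0.03,0,0,0,0],
  [0,-0.06,0,0,0,0],
  [0,-0.1,0,0,0,0],
  [0,-0.14,0,0,0,0],
  [0,-0.18,0,0,0,0],
  [0,-0.22,0,0,0,0],
  [0,-0.25,0,0,0,0],
  [0,-0.25,0,0,0,0],
  [0,-0.25,0,0,0,0],
])

```text
t: 22.55
tcp_pos: [0.4245, -0.079, 0.2558]
tool_rot: [-0.506, 0.493, -0.494, 0.507]
force: [0.0, -0.4, -0.6]
finger_gap: 0.702
```

```bash
python3 - <<'E'
from h import *
s=sense();print(s["t"],s["q"],s["tcp_pos"],s["force"],s["ft_torque"])
for n in ("top","side","wrist"):cv2.imwrite(f"pics/{n}17.png",cv2.cvtColor(snapshot(n),cv2.COLOR_RGB2BGR))
im=cv2.imread("pics/side17.png");m=camera_model("side")
cv2.imwrite("pics/s17.png",cv2.resize(im[130:260,200:340],None,fx=4,fy=4,interpolation=cv2.INTER_CUBIC))
print((proj(m,[.534,-.0965,.139])-[200,130]+.5)*4)
E
```

```text
22.55 [-4.43934995e-01  2.30055291e-01  1.86263602e+00  1.39850786e-05
  1.04716738e+00 -4.70814478e-01] [ 0.4244997  -0.07897238  0.25582657] [ 0.032815   -0.38534877 -0.62843767] [0.02362433 0.01707595 0.00603153]
[306.72463821 217.67215063]
```

View pics/s17.png

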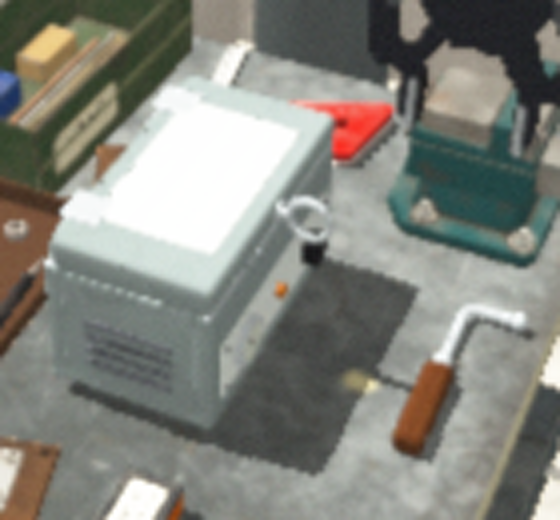

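View pics/wrist17.png

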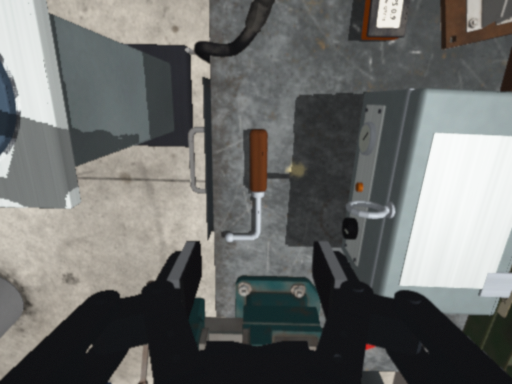

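View pics/top17.png

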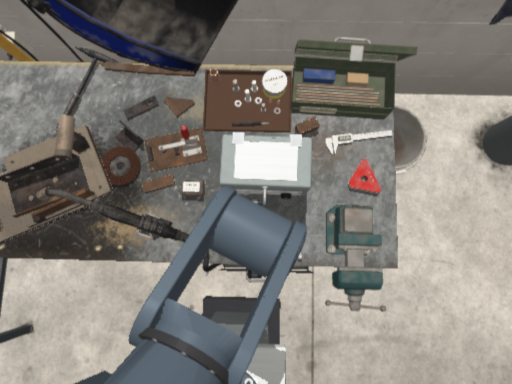

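```bash
python3 -c "
from station import *
print(sign_off())"
```

```text
the job is handed in; nothing more can be done
None
```

The rod oven's lid is shut on its catch, the hook is back on the bench about 0.13 m in front of the oven, and the job is handed in at about 22.7 s of the 61 s.

- **Closing the lid:** I put the hook's tip through the eye from the left and drew the lid down along its arc. At about 1.0 to 1.1 rad the lid tipped across the play in the eye, a few millimetres, and came to rest on the hook. The hook carried it from there down to the catch.
- **Pressing home:** I pressed until the force rose to about 9 N against a hard stop. I then backed the tip out of the eye; the force stayed at its no-contact level and the lid did not move.
- **Last checks:** In the side picture the eye is at pixel (307, 217), which is where a fully shut lid puts it. The hook lies flat, the gripper is empty and 0.25 m above the bench, and the other tools look unmoved.
- **Small disagreement:** While the tip was in the shut eye, the sideways push suggested the eye's centre was about 3 mm nearer the robot than the tip. The pictures suggested about 3 mm the other way. I went by the pictures, and the hook came out without any noticeable force.

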